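# Put the brown bottles away on the rail shelf by size

## Task

Put the three brown bottles away on the aluminium rail shelf, each standing upright inside the blue holder of its own size: the smallest bottle in the smallest holder, the middle one in the middle holder, the largest in the largest. Set them down rather than dropping them, do not knock any over, and leave the white bottle, the cup, the green thermometer case and the spoons where they are.

Things in the scene. Friction and masses are not known exactly. Their poses are not given: they have to be found in the camera images.
- bottle_small: Closed brown plastic bottle, smallest of three, white cap, blank paper label. Round, 34 mm across, 70 mm tall; straight-sided from the foot to 48 mm up, then a shoulder narrows to the cap (27 mm across, 16 mm high). About 40 g. Stands upright on the counter, 110 mm or more (centres) from other bottles. Origin: centre of its underside, z up.
- bottle_medium: Closed brown plastic bottle, middle-sized one of three, white cap, blank paper label. Round, 46 mm across, 95 mm tall; straight-sided from the foot to 68 mm up, then a shoulder narrows to the cap (35 mm across, 16 mm high). About 90 g. Stands upright on the counter, 110 mm or more (centres) from other bottles. Origin: centre of its underside, z up.
- bottle_large: Closed brown plastic bottle, largest of three, white cap, blank paper label. Round, 58 mm across, 120 mm tall; straight-sided from the foot to 88 mm up, then a shoulder narrows to the cap (42 mm across, 16 mm high). About 170 g. Stands upright on the counter, 110 mm or more (centres) from other bottles. Origin: centre of its underside, z up.
- holder_small: Fixed round blue open dish, smallest of three in a row on the shelf, for the 34 mm bottle: 56 mm across outside, 48 mm inside, lip 10 mm high, inner floor 3 mm above its origin. Origin: centre of its underside, on the shelf, 60 mm above the counter; z up, y along the row. The holders stand 115 mm apart along y, in any order.
- holder_medium: Fixed round blue open dish, middle-sized one of three in a row on the shelf, for the 46 mm bottle: 68 mm across outside, 60 mm inside, lip 10 mm high, inner floor 3 mm above its origin. Origin: centre of its underside, on the shelf, 60 mm above the counter; z up, y along the row. Fixed aluminium shelf: board 160 mm (x) by 360 mm (y).
- holder_large: Fixed round blue open dish, largest of three in a row on the shelf, for the 58 mm bottle: 80 mm across outside, 72 mm inside, lip 10 mm high, inner floor 3 mm above its origin. Origin: centre of its underside, on the shelf, 60 mm above the counter; z up, y along the row. Thin guard rails run along y on the shelf, 75 mm before and behind the row, tops 20 mm above the board.
- bottle_white: Bystander: white plastic bottle with red cap, same shape and size as the middle brown one (46 mm across, 95 mm tall), standing upright among the brown bottles. Origin: centre of its underside.
- cup: Bystander: white ceramic cup without handle, 76 mm across the rim, 85 mm tall, on the counter to one side. Origin: centre of its underside.
- thermometer_case: Bystander: closed green plastic hinged case with a white thermometer showing in its lid, 150 mm (x) by 55 mm (y) by 27 mm high, on the counter to one side. Origin: centre of its underside.
- spoons: Bystander: three steel measuring spoons fanned out on a ring, flat on the counter, spreading from 20 mm behind the origin to 120 mm ahead of it along x, 145 mm wide over the bowls, 10 mm high. Origin: inside the ring, on the counter.

How it is judged:
At the end, for the whole second after the job is handed in: Each brown bottle stands in the holder of its size (axes within 11 mm, foot under 7 mm above the holder's underside, tilt under 0.08 rad), released and still (0.02 m/s, 0.2 rad/s); white bottle, cup, case and spoons within 20 mm of their start and tilted under 0.15 rad (horizontal distance between bottle_small and holder_small below 0.011 m and z of bottle_small in the frame of holder_small between 0 and 0.007 m and angle between each of bottle_small, bottle_medium, bottle_large's own z axis and vertical below 0.08 rad and linear speed of each of bottle_small, bottle_medium, bottle_large below 0.02 m/s and angular speed of each of bottle_small, bottle_medium, bottle_large below 0.2 rad/s and horizontal distance between bottle_medium and holder_medium below 0.011 m and z of bottle_medium in the frame of holder_medium between 0 and 0.007 m and horizontal distance between bottle_large and holder_large below 0.011 m and z of bottle_large in the frame of holder_large between 0 and 0.007 m and distance of each of bottle_white, cup, thermometer_case, spoons from where it was at the start of the episode below 0.02 m and angle between each of bottle_white, cup, thermometer_case, spoons's own z axis and vertical below 0.15 rad); the robot touches nothing.
It fails at once if the white bottle, cup, case or spoons are shifted by more than 20 mm or tipped (distance of any of bottle_white, cup, thermometer_case, spoons from where it was at the start of the episode above 0.02 m or angle between any of bottle_white, cup, thermometer_case, spoons's own z axis and vertical above 0.3 rad).
It fails at once if a brown bottle is knocked over (angle between any of bottle_small, bottle_medium, bottle_large's own z axis and vertical above 0.9 rad).
It fails at once if a brown bottle is let fall more than about 20 mm ((contact force between bottle_small and anything else below 0.01 N and linear speed of bottle_small above 0.65 m/s) or (contact force between bottle_medium and anything else below 0.01 N and linear speed of bottle_medium above 0.65 m/s) or (contact force between bottle_large and anything else below 0.01 N and linear speed of bottle_large above 0.65 m/s)).
It also fails if it takes over 93 s, if anything falls off the work surface, if the arm or the gripper's body presses on something with over 40 N, if the wrist force passes 120 N, or if a joint passes its speed limit or range.

## Robot

A 6-joint arm with a two-finger parallel gripper is mounted at the origin on the work surface. World frame = base frame: x ahead of the robot, y to its left, z up, the work surface at z = 0. Lengths are in m, angles in rad, forces in N, time in s.
With the tool pointing down it reaches from about 0.325 to 0.9 m from the base axis. Payload 6.1 kg.
Tool frame: the origin (TCP) lies on the centre line of the jaws, within the pads' length; the fingertips stand 25 mm ahead of it and the grasp point (between the pads) lies 6 mm ahead of it; z points along the fingers, y is the line along which they close (so a half turn about z gives the same grasp; the last joint's range is limited). The gripper opens to 87 mm and grips with 3 to 60 N. Pads are 19 mm wide; open, the fingers measure 117 mm over their backs; the gripper's body (75 mm by 190 mm) begins 51 mm behind the grasp point.
Start: joints at [1.024, 0.22, 1.526, -0, 1.395, -0.126], TCP at [0.255, 0.57, 0.248] pointing down, gripper open.
Joint ranges: [-2.98, 2.98], [-0.91, 2.08], [0.09, 2.57], [-1.24, 4.39], [0.2, 2.65], [-2.68, 2.68]. Speed limits (rad/s): [2.57, 2.57, 3.01, 3.14, 3.14, 3.14].

## Interface

Orientations are given as [roll, pitch, yaw] about the fixed x, y, z axes, in that order (R = Rz(yaw) Ry(pitch) Rx(roll)).
In Python, from workcell import observe, camera, get_calibration, job_done gives the robot as it stands. The module is installed in compiled form; this text tells all that it offers.
- The arm moves only by the tool move_arm, never from a script. Its argument "commands" is a list of rows, each a list of 4 numbers: the shift along the tool's x, y, z in cm, then the turn about the tool's z in degrees. In form: [[dx, dy, dz, twist], ...]. A call has 1 to 5 rows; each row is the pose to reach, as a shift and turn from the pose commanded when the call began, along the tool's axes at that moment; what a row does not reach only later rows make up. A row lasts 1/8 s, in which the tool goes at most 62.5 mm and 10.7 degrees, less where a joint would pass 70% of its speed; a pose out of reach is approached as far as the arm can. A call with a gripper value outside its range is refused whole. "gripper" is the closure, from 0 (fully open) to 1 (shut), set as the call begins (left out, the last holds). The fingers move at their own pace and stop on an object; "newtons" is the grip in N (left out, the last holds). Time passes only in rows, so rows that repeat a pose let the fingers close. It gives the time, the measured TCP pose, the force, the opening and the grip force at its end, in the units of the state.
- observe(): the state, without advancing time (a new reading comes with each control period).
- camera(name): name is "scene" or "side" or "wrist"; returns (picture, depth): 400x640x3 uint8, red, green, blue; 400x640 float32, m along the optical axis (not along the pixel's ray), 0 where there is no reading.
- get_calibration(name): a dict with "camera_matrix" (3x3 intrinsics, pixels), "k1" (the pictures are not rectified: a ray, as slopes to the right and down, at radius r is drawn at 1 + k1 r^2 times it, then the intrinsics apply), "origin" and "rotation" of the camera in the world. Camera axes: x right, y up, looking along -z (the intrinsics and any distortion apply to the point x, -y, -z); pixel columns grow to the right and rows downward; lengths in m; the calibration is good to about 2 mm. A picture is of the moment at which its call begins: read the wrist's pose just before it. get_calibration takes no time and is no camera call; for the wrist camera it gives the pose at the moment of the call.
- job_done(): hands the job in; it is judged then, once.
The state is a dict: "time_s": time; "q": joint angles; "qvel": joint speeds; "joint_torque": joint torques, N m; "tcp_pos": TCP position; "tool_rot": TCP orientation; "ft_force": force on the tool from outside, world axes, zero at the start; "wrist_torque": the same for the moment, N m; "opening": opening from 0.0 (shut) to 1.0 (fully open); "finger_force": force on a finger pad.
Only numpy, scipy, OpenCV 4.12 (cv2) and the standard library are available. Lean on these libraries where they do the work, as an engineer would, in place of code of your own. Each camera call takes 0.05 s, during which the arm holds its last target. There are 200 camera calls.

## Working session

There is one attempt and no reset: what is moved stays moved. The work goes in short steps, Python scripts to look and compute and a tool call to move; the robot and the scene stay as the last step left them, time stands still between calls to the robot, and variables do not carry over. Pictures are saved under pics/ and viewed, at most 14 in all, crops included, and the job is handed in when it is done.

Besides the shell and the picture viewer there is one more tool, called by a JSON object that holds its "api" and its "payload". move_arm: Moves the arm, as the interface text tells. Its arguments: {"type":"object","properties":{"commands":{"type":"array"},"gripper":{"type":"number"},"newtons":{"type":"number"}},"required":["commands"]}

```bash
mkdir -p pics
cat > h.py <<'E'
import numpy as np, cv2
from workcell import observe, camera, get_calibration
def shot(n, f=None):
    c=get_calibration(n); p,d=camera(n)
    if f: cv2.imwrite('pics/'+f, p[:,:,::-1])
    return p,d,c
def slopes(uv,c):
    K=np.array(c['camera_matrix']); uv=np.atleast_2d(np.asarray(uv,float))
    s=(uv-K[:2,2])/[K[0,0],K[1,1]]; u=s.copy()
    for _ in range(20): u=s/(1+c['k1']*(u**2).sum(1,keepdims=True))
    return u
def rays(uv,c):
    u=slopes(uv,c); v=np.c_[u[:,0],-u[:,1],-np.ones(len(u))]
    return v@np.array(c['rotation']).T
def on_plane(uv,z,c):
    o=np.array(c['origin']); v=rays(uv,c)
    return o+v*((z-o[2])/v[:,2])[:,None]
def cloud(d,c):
    vv,uu=np.nonzero(d>0); v=rays(np.c_[uu,vv],c)
    P=np.zeros(d.shape+(3,)); P[vv,uu]=np.array(c['origin'])+v*d[vv,uu][:,None]
    return P
E
python3 - <<'E'
from h import *
for n in ('scene','side','wrist'):
    p,d,c=shot(n,n+'0.png'); print(n,np.round(c['origin'],3),np.round(c['rotation'],2).tolist(),c['k1'],(d>0).mean())
s=observe(); print(s)
E
```

```text
scene [1.15  0.757 0.678] [1.01, -0.01, 2.46] -0.03137902322111431 0.9960859375
side [ 0.254 -0.636  0.658] [0.86, 0.01, -0.46] -0.09499498391287026 0.996109375
wrist [0.192 0.598 0.384] [-0.25, 0.0, 1.15] -0.032212405381722126 0.98332421875
{'time_s': 0.15, 'q': array([ 1.02392245e+00,  2.21087842e-01,  1.52734771e+00, -4.87442515e-06,
        1.39471324e+00, -1.26107211e-01]), 'qvel': array([ 0.00145272, -0.00212142, -0.00294069,  0.0007022 , -0.00018083,
       -0.00060117]), 'joint_torque': array([ 2.21872033e-04, -4.95187998e+01, -3.87884474e+01,  7.00163213e-02,
        5.30890608e-02, -8.23349069e-05]), 'tcp_pos': array([0.25506249, 0.57009623, 0.24666229]), 'tool_rot': array([-3.14004828e+00, -1.90959752e-04,  2.72082670e+00]), 'ft_force': array([-0.21758697,  0.3878519 , -0.64106007]), 'wrist_torque': array([0.02249469, 0.03501261, 0.00312831]), 'finger_force': 0.0, 'opening': 1.001623712033236}
```

```bash
python3 - <<'E'
s=open('h.py').read()
s=s.replace("    c=get_calibration(n); p","    c=get_calibration(n); c['rotation']=Rotation.from_euler('xyz',c['rotation']).as_matrix(); p").replace("import numpy","from scipy.spatial.transform import Rotation\nimport numpy",1)
open('h.py','w').write(s)
E
python3 - <<'E'
from h import *
for n in ('scene','side','wrist'):
    p,d,c=shot(n); P=cloud(d,c); print(n,[np.round(P[v,u],3).tolist() for v,u in((380,320),(250,100),(250,320),(250,560))])
E
```

```text
scene [[0.862, 0.398, 0.001], [1.0, -1.402, -0.752], [0.656, 0.139, 0.043], [0.122, 0.501, 0.001]]
side [[0.39, -0.368, 0.008], [0.06, 0.142, 0.001], [0.53, -0.09, 0.001], [1.232, -0.28, -0.164]]
wrist [[0.232, 0.581, 0.342], [0.197, 0.533, 0.314], [0.345, 0.534, 0.0], [0.246, 0.644, 0.315]]
```

View pics/scene0.png

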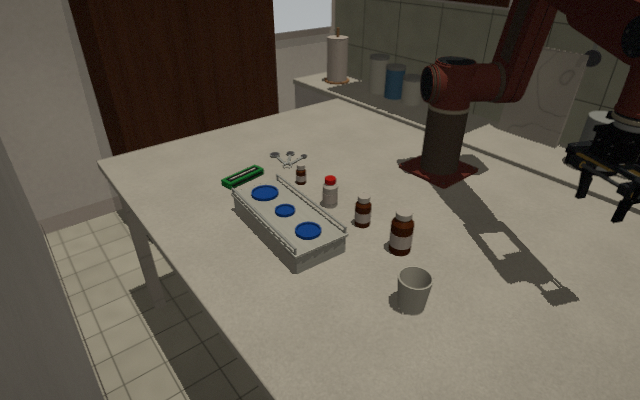

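View pics/side0.png

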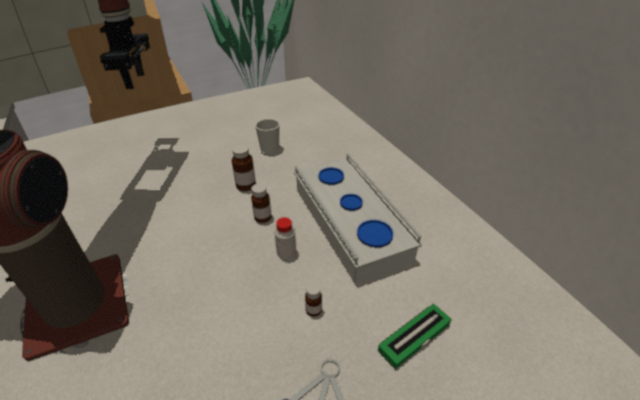

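```bash
cat > m.py <<'E'
from h import *
from scipy.optimize import least_squares
def circ(q,r):  # centre of a circle of known radius through side points
    f=least_squares(lambda c:np.hypot(*(q-c).T)-r,q.mean(0),loss='soft_l1',f_scale=.002); return f.x
E
python3 - <<'E'
from m import *
for n in ('scene','side'):
    p,d,c=shot(n); P=cloud(d,c); h=cv2.cvtColor(p,cv2.COLOR_RGB2HSV)
    k=np.array(c['camera_matrix'])
    m=((h[...,0]>105)&(h[...,0]<128)&(h[...,1]>150)&(P[...,0]>.3)&(abs(P[...,1])<.6)).astype(np.uint8)
    N,L,S,C=cv2.connectedComponentsWithStats(m)
    for i in range(1,N):
        if S[i,4]<60: continue
        cs,_=cv2.findContours((L==i).astype(np.uint8),0,1); q=on_plane(cs[0][:,0],.07,c)[:,:2]
        (x,y),r=cv2.minEnclosingCircle(q.astype(np.float32)*1000)
        z=P[...,2][L==i]; print(n,'holder',np.round(C[i]),'c',round(x),round(y),'d',round(2*r),'ext',np.round(np.ptp(q,axis=0)*1000),'z',np.round(np.percentile(z,[5,50,95]),3),'cloud',np.round(np.median(P[L==i],0),3))
    # upright things: points above counter, clustered top-down
    M=(P[...,2]>.012)&(P[...,2]<.14)&(P[...,0]>.25)&(P[...,0]<1.0)&(abs(P[...,1])<.6)
    g=np.zeros((300,480),np.uint8); ij=np.c_[P[M][:,0]/.004,(P[M][:,1]+.6)/.004].astype(int); g[ij[:,0],ij[:,1]]=1
    g=cv2.morphologyEx(g,cv2.MORPH_CLOSE,np.ones((3,3))); N,L=cv2.connectedComponents(g); l=L[ij[:,0],ij[:,1]]
    for i in range(1,N):
        q=P[M][l==i]
        if len(q)<60: continue
        H=np.percentile(q[:,2],99.5); rgb=np.median(p[M][l==i],0)
        best=min(((.07,.017),(.095,.023),(.12,.029),(.085,.038)),key=lambda t:abs(t[0]-H))
        s=q[(q[:,2]<best[0]*.65)][:,:2]; t=q[q[:,2]>H-.006]
        print(n,'obj',len(q),'H',round(H,3),rgb,'min',np.round(q.min(0),3),'max',np.round(q.max(0),3),'top',np.round(t.mean(0),3),'fit r',best[1],np.round(circ(s,best[1]),4))
E
```

```text
scene holder [264. 193.] c 639 -144 d 86 ext [80. 84.] z [0.061 0.064 0.07 ] cloud [ 0.634 -0.152  0.064]
scene holder [284. 210.] c 644 -31 d 62 ext [55. 58.] z [0.062 0.064 0.071] cloud [ 0.64  -0.037  0.064]
scene holder [308. 230.] c 651 84 d 75 ext [69. 70.] z [0.061 0.064 0.07 ] cloud [0.648 0.078 0.064]
scene obj 178 H 0.073 [87. 80. 70.] min [ 0.429 -0.238  0.012] max [ 0.464 -0.209  0.074] top [ 0.446 -0.224  0.07 ] fit r 0.017 [ 0.4448 -0.2278]
scene obj 461 H 0.097 [79. 71. 62.] min [0.432 0.061 0.012] max [0.477 0.103 0.098] top [0.454 0.08  0.095] fit r 0.023 [0.4509 0.0778]
scene obj 401 H 0.097 [95. 83. 73.] min [ 0.437 -0.078  0.012] max [ 0.483 -0.033  0.098] top [ 0.46  -0.058  0.095] fit r 0.023 [ 0.4573 -0.0597]
scene obj 917 H 0.122 [75. 68. 59.] min [0.434 0.2   0.012] max [0.488 0.257 0.123] top [0.458 0.228 0.12 ] fit r 0.029 [0.4554 0.2261]
scene obj 421 H 0.027 [26. 68. 36.] min [ 0.51  -0.406  0.012] max [ 0.665 -0.329  0.028] top [ 0.591 -0.367  0.024] fit r 0.017 [ 0.5942 -0.361 ]
scene obj 5328 H 0.081 [134. 132. 121.] min [ 0.548 -0.221  0.012] max [0.7
[... 808 characters left out ...]
43 H 0.121 [79. 72. 64.] min [0.426 0.192 0.012] max [0.484 0.249 0.122] top [0.455 0.222 0.12 ] fit r 0.029 [0.456 0.225]
side obj 710 H 0.096 [90. 79. 71.] min [ 0.434 -0.086  0.012] max [ 0.48  -0.044  0.098] top [ 0.458 -0.063  0.094] fit r 0.023 [ 0.4584 -0.0612]
side obj 2009 H 0.027 [ 39. 103.  52.] min [ 0.509 -0.407  0.012] max [ 0.665 -0.334  0.029] top [ 0.583 -0.373  0.023] fit r 0.017 [ 0.5799 -0.374 ]
side obj 7864 H 0.081 [143. 140. 132.] min [ 0.546 -0.222  0.012] max [0.729 0.145 0.082] top [ 0.633 -0.065  0.079] fit r 0.038 [ 0.6216 -0.1822]
side obj 674 H 0.087 [85. 82. 72.] min [0.548 0.336 0.012] max [0.622 0.414 0.087] top [0.585 0.377 0.084] fit r 0.038 [0.588  0.3821]
```

{"api": "move_arm", "payload": {"commands": [[-4.6,-3.3,0,9.4],[-9.2,-6.6,0,18.8],[-13.8,-9.9,0,28.2],[-18.4,-13.2,0,37.6],[-23,-16.5,0,47]], "gripper": 0, "newtons": 25}}

```text
time_s: 1.02
tcp_pos: [0.3985, 0.3244, 0.2478]
tool_rot: [3.141, -0.0, 1.895]
ft_force: [1.3, -0.1, 0.1]
opening: 1.004
finger_force: 0.0
```

```bash
cat > go.py <<'E'
import sys; from m import *
# target x y z -> tool-axis shift in cm and twist in deg, from the measured pose
def need(x,y,z):
    s=observe(); p=s['tcp_pos']; R=Rotation.from_euler('xyz',s['tool_rot']).as_matrix()
    tw=np.degrees(s['tool_rot'][2]-np.pi/2); tw=(tw+180)%360-180
    print('tcp',np.round(p,4),'rpy',np.round(s['tool_rot'],3),'t',round(s['time_s'],2),'need cm',np.round(R.T@(np.array([x,y,z])-p)*100,2),'twist',round(tw,1))
if __name__=='__main__': need(*map(float,sys.argv[1:4]))
E
python3 go.py .456 .2255 .247
```

```text
tcp [0.3985 0.3244 0.2478] rpy [ 3.141 -0.     1.895] t 1.02 need cm [-11.2    2.29   0.08] twist 18.6
```

{"api": "move_arm", "payload": {"commands": [[-5.6,1.1,0,9.3],[-11.2,2.3,0,18.6],[-11.2,2.3,0,18.6],[-11.2,2.3,0,18.6]]}}

```text
time_s: 1.52
tcp_pos: [0.4558, 0.2275, 0.2476]
tool_rot: [-3.141, -0.001, 1.576]
ft_force: [0.4, 0.7, 0.4]
opening: 1.001
finger_force: 0.0
```

```bash
cat > look.py <<'E'
from m import *
# wrist view: tops (caps) and sides of bottles near the tool; arg: bottle height, radius
import sys
H,r,capr,n,x0,y0=[float(a) for a in sys.argv[1:4]]+[sys.argv[4]]+[float(a) for a in sys.argv[5:7]]
p,d,c=shot('wrist',n); P=cloud(d,c); D=np.hypot(P[...,0]-x0,P[...,1]-y0)
for lab,m,R in(('cap',(P[...,2]>H-.013)&(P[...,2]<H-.003),capr),('top',abs(P[...,2]-H)<.003,0),('side',(P[...,2]>.012)&(P[...,2]<H*.65),r)):
    q=P[m&(D<.045)]
    if len(q)>20: print(lab,len(q),'min',q.min(0).round(4),'max',q.max(0).round(4),'mean',q.mean(0).round(4),circ(q[:,:2],R).round(4) if R else '')
E
python3 go.py .456 .2255 .084; python3 look.py .12 .029 .021 w1.png .456 .2255
```

```text
tcp [0.4558 0.2275 0.2476] rpy [-3.141e+00 -1.000e-03  1.576e+00] t 1.52 need cm [-0.21  0.03 16.36] twist 0.3
cap 67 min [0.4378 0.2325 0.1072] max [0.4751 0.2463 0.1169] mean [0.4564 0.2432 0.1119] [0.4572 0.2251]
top 1493 min [0.4373 0.2055 0.117 ] max [0.4777 0.2462 0.1229] mean [0.4572 0.2262 0.1207] 
side 269 min [0.4305 0.2364 0.0124] max [0.483  0.2546 0.0776] mean [0.4566 0.2506 0.0514] [0.4573 0.2254]
```

View pics/w1.png

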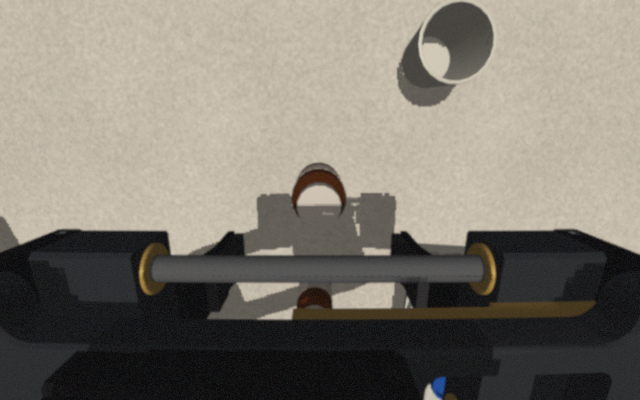

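The large bottle shows between the open fingers at about (320,190), and the cup is well clear at (455,45). I'll go down and grasp.

{"api": "move_arm", "payload": {"commands": [[-0.2,0.1,3,0.3],[-0.2,0.1,7,0.3],[-0.2,0.1,11,0.3],[-0.2,0.1,14.5,0.3],[-0.2,0.1,16.4,0.3]]}}

```text
time_s: 2.2
tcp_pos: [0.4546, 0.2267, 0.0813]
tool_rot: [-3.138, 0.001, 1.574]
ft_force: [-0.1, 0.2, 0.1]
opening: 1.002
finger_force: 0.0
```

{"api": "move_arm", "payload": {"commands": [[0,0,0,0],[0,0,0,0],[0,0,0,0],[0,0,0,0],[0,0,0,0]], "gripper": 1}}

```text
time_s: 2.82
tcp_pos: [0.4575, 0.2257, 0.0846]
tool_rot: [3.14, -0.001, 1.57]
ft_force: [-2.0, 0.1, 5.7]
opening: 0.658
finger_force: 25.0
```

{"api": "move_arm", "payload": {"commands": [[0,0,-1,0],[0,0,-4,0],[0,0,-8,0],[0,0,-12.5,0],[0,0,-16.5,0]]}}

```text
time_s: 3.45
tcp_pos: [0.4566, 0.2251, 0.2502]
tool_rot: [3.141, 0.0, 1.57]
ft_force: [0.4, 0.1, -2.0]
opening: 0.658
finger_force: 25.0
```

```bash
python3 go.py .634 -.150 .25
```

```text
tcp [0.4566 0.2251 0.2502] rpy [3.141 0.    1.57 ] t 3.45 need cm [-3.751e+01  1.775e+01  3.000e-02] twist -0.0
```

{"api": "move_arm", "payload": {"commands": [[-3.5,1.6,0,0],[-8.5,4,0,0],[-13.5,6.4,0,0],[-18.5,8.8,0,0],[-23.5,11.1,0,0]]}}

```text
time_s: 4.08
tcp_pos: [0.568, -0.0114, 0.2486]
tool_rot: [-3.141, -0.0, 1.57]
ft_force: [0.3, 0.3, -2.1]
opening: 0.658
finger_force: 25.0
```

{"api": "move_arm", "payload": {"commands": [[-5,2.4,0,0],[-10,4.7,0,0],[-14,6.6,0,0],[-14,6.6,0,0],[-14,6.6,0,0]]}}

```text
time_s: 4.7
tcp_pos: [0.6332, -0.1494, 0.2479]
tool_rot: [-3.14, -0.001, 1.57]
ft_force: [-0.2, -0.1, -2.2]
opening: 0.659
finger_force: 25.0
```

```bash
cat > place.py <<'E'
import sys; from m import *; from go import need
# held bottle (radius r) against holder (blue) in both outside views, by depth
x,y,zf,r,top=map(float,sys.argv[1:6])
need(x,y,zf)
for n in ('scene','side'):
    p,d,c=shot(n,sys.argv[6]+n+'.png'); P=cloud(d,c); D=np.hypot(P[...,0]-x,P[...,1]-y); h=cv2.cvtColor(p,cv2.COLOR_RGB2HSV)
    q=P[(D<.05)&(P[...,2]>.095)&(P[...,2]<top)&(h[...,1]>60)&((h[...,0]<20)|(h[...,0]>165))]
    m=(h[...,0]>105)&(h[...,0]<128)&(h[...,1]>150)&(D<.06); b=P[m]
    print(n,'bottle',len(q),circ(q[:,:2],r).round(4) if len(q)>15 else '','zmin',q[:,2].min().round(4) if len(q) else '','holder',len(b),np.median(b,0).round(4) if len(b) else '', np.ptp(b,axis=0).round(3) if len(b) else '')
E
python3 place.py .634 -.150 .147 .029 .26 p1
```

```text
tcp [ 0.6332 -0.1494  0.2479] rpy [-3.14e+00 -1.00e-03  1.57e+00] t 4.7 need cm [-0.07  0.1  10.09] twist -0.0
scene bottle 418 [ 0.6318 -0.1503] zmin 0.1628 holder 370 [ 0.6332 -0.1489  0.0644] [0.101 0.082 0.418]
side bottle 668 [ 0.6311 -0.1481] zmin 0.1658 holder 709 [ 0.6318 -0.1521  0.063 ] [0.087 0.078 0.341]
```

{"api": "move_arm", "payload": {"commands": [[-0.1,0.1,2,0],[-0.1,0.1,5,0],[-0.1,0.1,8,0],[-0.1,0.1,9.4,0],[-0.1,0.1,9.7,0]]}}

```text
time_s: 5.42
tcp_pos: [0.634, -0.1499, 0.1499]
tool_rot: [-3.139, -0.001, 1.571]
ft_force: [0.0, -0.6, -1.5]
opening: 0.655
finger_force: 25.0
```

{"api": "move_arm", "payload": {"commands": [[0,0,0.1,0],[0,0,0.2,0],[0,0,0.3,0],[0,0,0.3,0]]}}

```text
time_s: 5.92
tcp_pos: [0.635, -0.1507, 0.1489]
tool_rot: [3.141, 0.0, 1.571]
ft_force: [0.1, 0.1, -2.2]
opening: 0.655
finger_force: 25.0
```

{"api": "move_arm", "payload": {"commands": [[0,0,0.1,0],[0,0,0.15,0],[0,0,0.15,0],[0,0,0.15,0]]}}

```text
time_s: 6.42
tcp_pos: [0.635, -0.1508, 0.1477]
tool_rot: [3.141, 0.0, 1.571]
ft_force: [-3.3, 0.7, 4.6]
opening: 0.655
finger_force: 25.0
```

{"api": "move_arm", "payload": {"commands": [[0,0,0,0],[0,0,0,0],[0,0,0,0],[0,0,0,0],[0,0,0,0]], "gripper": 0}}

```text
time_s: 7.05
tcp_pos: [0.6348, -0.1506, 0.1469]
tool_rot: [-3.141, -0.0, 1.571]
ft_force: [-0.3, 0.4, -0.2]
opening: 0.99
finger_force: 0.0
```

{"api": "move_arm", "payload": {"commands": [[0,0,-2,0],[0,0,-5,0],[0,0,-8,0],[0,0,-11,0],[0,0,-13,0]]}}

```text
time_s: 7.68
tcp_pos: [0.6356, -0.1509, 0.2807]
tool_rot: [3.138, 0.001, 1.571]
ft_force: [1.3, 0.1, -0.0]
opening: 1.0
finger_force: 0.0
```

```bash
python3 place.py .634 -.150 .147 .029 .15 p2; python3 go.py .445 -.228 .24
```

```text
tcp [ 0.6356 -0.1509  0.2807] rpy [3.138e+00 1.000e-03 1.571e+00] t 7.67 need cm [ 0.11 -0.21 13.37] twist -0.0
scene bottle 163 [ 0.6329 -0.151 ] zmin 0.1238 holder 148 [ 0.6474 -0.1289  0.0685] [0.099 0.073 0.444]
side bottle 246 [ 0.6326 -0.1508] zmin 0.1242 holder 201 [ 0.6102 -0.1708  0.067 ] [0.085 0.073 0.369]
tcp [ 0.6362 -0.1511  0.2812] rpy [3.136e+00 2.000e-03 1.571e+00] t 7.78 need cm [ -7.68 -19.15   4.03] twist -0.0
```

View pics/p2side.png

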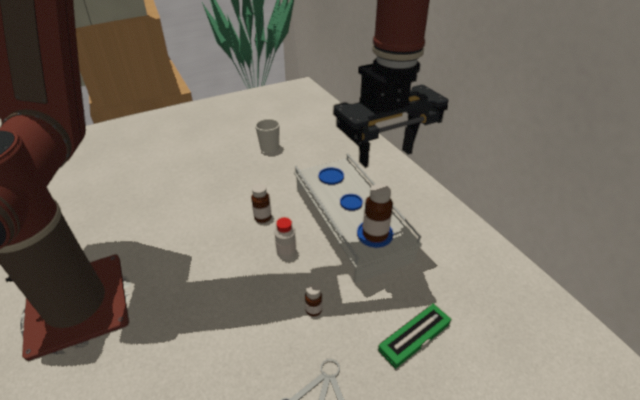

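The large bottle stands upright in its holder at (377,215). Next is the small bottle.

{"api": "move_arm", "payload": {"commands": [[-1.5,-3.8,0,0],[-3.5,-8.8,0,0],[-5.6,-14,0,0],[-7.7,-19.1,2,0],[-7.7,-19.1,6,0]]}}

```text
time_s: 8.4
tcp_pos: [0.4418, -0.2293, 0.2174]
tool_rot: [3.14, 0.002, 1.567]
ft_force: [0.4, -0.4, 0.1]
opening: 1.002
finger_force: 0.0
```

{"api": "move_arm", "payload": {"commands": [[0,0,2,0],[0,0,2,0],[0,0,2,0]]}}

```text
time_s: 8.78
tcp_pos: [0.4441, -0.2277, 0.1975]
tool_rot: [3.141, 0.0, 1.571]
ft_force: [0.6, 0.8, 0.2]
opening: 0.998
finger_force: 0.0
```

```bash
python3 go.py .445 -.228 .042; python3 look.py .07 .017 .0135 w2.png .445 -.228
```

```text
tcp [ 0.4441 -0.2277  0.1975] rpy [3.141 0.    1.571] t 8.78 need cm [-0.03  0.09 15.55] twist 0.0
cap 54 min [ 0.4329 -0.2277  0.0571] max [ 0.4597 -0.2146  0.0669] mean [ 0.446  -0.2176  0.0623] [ 0.4464 -0.2287]
top 619 min [ 0.4333 -0.241   0.0677] max [ 0.4595 -0.2148  0.073 ] mean [ 0.4463 -0.2277  0.0706] 
side 165 min [ 0.4299 -0.225   0.013 ] max [ 0.4629 -0.211   0.0455] mean [ 0.446  -0.2145  0.0304] [ 0.4464 -0.2283]
```

{"api": "move_arm", "payload": {"commands": [[0,0.2,3,0],[0,0.2,7,0],[0,0.2,11,0],[0,0.2,14,0],[0,0.2,15.5,0]]}}

```text
time_s: 9.45
tcp_pos: [0.4458, -0.2274, 0.0413]
tool_rot: [-3.141, -0.001, 1.571]
ft_force: [0.0, -0.1, 1.0]
opening: 0.999
finger_force: 0.0
```

{"api": "move_arm", "payload": {"commands": [[0,0,0,0],[0,0,0,0],[0,0,0,0],[0,0,0,0],[0,0,0,0]], "gripper": 1, "newtons": 15}}

```text
time_s: 10.07
tcp_pos: [0.446, -0.2278, 0.0425]
tool_rot: [3.141, 0.0, 1.571]
ft_force: [0.8, 0.1, 0.3]
opening: 0.523
finger_force: 0.0
```

{"api": "move_arm", "payload": {"commands": [[0,0,0,0],[0,0,0,0],[0,0,0,0]]}}

```text
time_s: 10.45
tcp_pos: [0.4459, -0.2276, 0.0422]
tool_rot: [3.141, 0.0, 1.571]
ft_force: [-0.1, 0.5, 1.0]
opening: 0.383
finger_force: 15.0
```

{"api": "move_arm", "payload": {"commands": [[0,0,-2,0],[0,0,-6,0],[0,0,-11,0],[0,0,-16,0],[0,0,-21,0]]}}

```text
time_s: 11.08
tcp_pos: [0.4455, -0.2274, 0.2534]
tool_rot: [-3.141, -0.0, 1.571]
ft_force: [1.1, -1.1, -1.0]
opening: 0.385
finger_force: 15.0
```

{"api": "move_arm", "payload": {"commands": [[4,1,0,0],[9,3.5,0,0],[13,7.5,0,0],[17,12,0,0],[19.2,16.5,0,0]]}}

```text
time_s: 11.7
tcp_pos: [0.6119, -0.0333, 0.2519]
tool_rot: [-3.142, -0.0, 1.572]
ft_force: [0.1, -0.6, 0.6]
opening: 0.379
finger_force: 15.0
```

{"api": "move_arm", "payload": {"commands": [[0,2.9,0,0],[0,2.9,0,0],[0,2.9,0,0],[0,2.9,0,0]]}}

```text
time_s: 12.2
tcp_pos: [0.639, -0.0359, 0.2521]
tool_rot: [-3.141, -0.0, 1.57]
ft_force: [-0.1, -0.2, 0.4]
opening: 0.387
finger_force: 15.0
```

```bash
python3 place.py .640 -.036 .1055 .017 .26 p3
```

```text
tcp [ 0.639  -0.0359  0.2521] rpy [-3.141 -0.     1.57 ] t 12.2 need cm [-1.000e-02  1.000e-01  1.466e+01] twist -0.0
scene bottle 146 [ 0.6383 -0.0366] zmin 0.2094 holder 237 [ 0.6397 -0.0353  0.0654] [0.077 0.063 0.375]
side bottle 176 [ 0.637  -0.0359] zmin 0.2137 holder 257 [ 0.6389 -0.0368  0.0636] [0.077 0.061 0.345]
```

{"api": "move_arm", "payload": {"commands": [[0,0.15,3,0],[0,0.15,7,0],[0,0.15,11,0],[0,0.15,13.6,0],[0,0.15,14.2,0]]}}

```text
time_s: 12.92
tcp_pos: [0.6395, -0.0356, 0.108]
tool_rot: [-3.138, -0.001, 1.57]
ft_force: [0.3, -0.2, -0.1]
opening: 0.387
finger_force: 15.0
```

{"api": "move_arm", "payload": {"commands": [[0,0,0.1,0],[0,0,0.2,0],[0,0,0.3,0],[0,0,0.3,0],[0,0,0.3,0]]}}

```text
time_s: 13.55
tcp_pos: [0.6415, -0.0356, 0.1073]
tool_rot: [3.141, 0.0, 1.571]
ft_force: [0.4, -0.2, -0.4]
opening: 0.381
finger_force: 15.0
```

{"api": "move_arm", "payload": {"commands": [[0,0,0.1,0],[0,0,0.15,0],[0,0,0.2,0],[0,0,0.2,0]]}}

```text
time_s: 14.05
tcp_pos: [0.6413, -0.0356, 0.1052]
tool_rot: [-3.142, -0.0, 1.571]
ft_force: [-1.5, -0.7, 2.5]
opening: 0.383
finger_force: 15.0
```

{"api": "move_arm", "payload": {"commands": [[0,0,0,0],[0,0,0,0],[0,0,0,0],[0,0,0,0]], "gripper": 0.3}}

```text
time_s: 14.55
tcp_pos: [0.6413, -0.0357, 0.105]
tool_rot: [-3.142, 0.0, 1.571]
ft_force: [-0.0, 0.1, -0.6]
opening: 0.684
finger_force: 0.0
```

{"api": "move_arm", "payload": {"commands": [[0,0,-2,0],[0,0,-6,0],[0,0,-10,0],[0,0,-14,0],[0,0,-15,0]]}}

```text
time_s: 15.18
tcp_pos: [0.6433, -0.0359, 0.2608]
tool_rot: [3.134, 0.001, 1.571]
ft_force: [0.6, -0.8, -0.6]
opening: 0.696
finger_force: 0.0
```

```bash
python3 place.py .640 -.036 .1055 .017 .115 p4; python3 go.py .4515 .077 .25
```

```text
tcp [ 0.6433 -0.0359  0.2608] rpy [3.134e+00 1.000e-03 1.571e+00] t 15.18 need cm [ 1.000e-02 -4.500e-01  1.552e+01] twist -0.0
scene bottle 91 [ 0.639  -0.0362] zmin 0.0955 holder 116 [ 0.6498 -0.021   0.0679] [0.07  0.061 0.355]
side bottle 98 [ 0.6414 -0.0359] zmin 0.0967 holder 99 [ 0.6264 -0.0518  0.0672] [0.088 0.05  0.323]
tcp [ 0.6421 -0.0358  0.2575] rpy [3.138e+00 1.000e-03 1.571e+00] t 15.28 need cm [ 11.28 -19.07   0.67] twist -0.0
```

View pics/p4side.png

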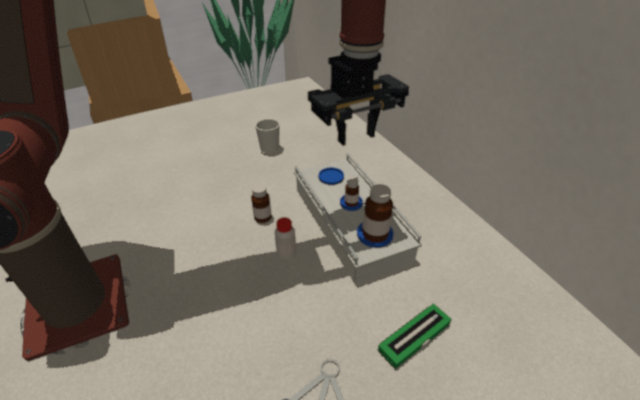

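The small bottle stands in its holder at (351,193), with the large one still upright at (377,215). Next is the medium bottle at (261,205).

{"api": "move_arm", "payload": {"commands": [[2,-3.5,0,0],[5,-8.5,0,0],[8.2,-13.8,0,0],[11.3,-19,0.5,0],[11.3,-19,3,0]], "gripper": 0}}

```text
time_s: 15.9
tcp_pos: [0.4487, 0.0792, 0.2247]
tool_rot: [3.141, -0.001, 1.573]
ft_force: [0.2, -0.3, 0.2]
opening: 0.995
finger_force: 0.0
```

{"api": "move_arm", "payload": {"commands": [[0,0,2,0],[0,0,2,0],[0,0,2,0]]}}

```text
time_s: 16.27
tcp_pos: [0.4512, 0.0773, 0.2049]
tool_rot: [-3.141, -0.0, 1.57]
ft_force: [0.4, -0.3, 0.1]
opening: 1.004
finger_force: 0.0
```

```bash
python3 go.py .4515 .077 .060; python3 look.py .095 .023 .0175 w3.png .4515 .077
```

```text
tcp [0.4512 0.0773 0.2049] rpy [-3.141 -0.     1.57 ] t 16.27 need cm [-0.03  0.04 14.49] twist -0.0
cap 76 min [0.4371 0.0847 0.0824] max [0.4678 0.0945 0.092 ] mean [0.4522 0.092  0.087 ] [0.4528 0.0768]
top 1145 min [0.4357 0.0613 0.0921] max [0.4691 0.0944 0.0976] mean [0.4527 0.0782 0.0957] 
side 255 min [0.4311 0.0822 0.0124] max [0.4752 0.1007 0.0615] mean [0.4522 0.0968 0.0411] [0.4528 0.0774]
```

{"api": "move_arm", "payload": {"commands": [[0,0.15,3,0],[0,0.15,7,0],[0,0.15,10.5,0],[0,0.15,13.2,0],[0,0.15,14.5,0]]}}

```text
time_s: 16.95
tcp_pos: [0.4526, 0.0773, 0.0591]
tool_rot: [-3.14, 0.0, 1.57]
ft_force: [0.4, -0.3, -0.9]
opening: 1.003
finger_force: 0.0
```

{"api": "move_arm", "payload": {"commands": [[0,0,0,0],[0,0,0,0],[0,0,0,0],[0,0,0,0],[0,0,0,0]], "gripper": 1, "newtons": 20}}

```text
time_s: 17.58
tcp_pos: [0.4531, 0.0774, 0.0604]
tool_rot: [3.141, -0.0, 1.571]
ft_force: [-0.8, 0.3, 3.3]
opening: 0.522
finger_force: 20.5
```

{"api": "move_arm", "payload": {"commands": [[0,0,0,0],[0,0,0,0]]}}

```text
time_s: 17.82
tcp_pos: [0.4531, 0.0774, 0.0604]
tool_rot: [3.141, 0.0, 1.571]
ft_force: [-1.3, 1.3, 3.8]
opening: 0.518
finger_force: 20.0
```

{"api": "move_arm", "payload": {"commands": [[0,0,-2,0],[0,0,-6,0],[0,0,-10.5,0],[0,0,-15,0],[0,0,-18,0]]}}

```text
time_s: 18.45
tcp_pos: [0.4532, 0.0774, 0.242]
tool_rot: [3.14, 0.0, 1.571]
ft_force: [0.1, 0.4, -2.0]
opening: 0.521
finger_force: 20.0
```

{"api": "move_arm", "payload": {"commands": [[0,3.5,0,0],[0,8.5,0,0],[0,13.5,0,0],[0,17.5,0,0],[0,19.4,0,0]]}}

```text
time_s: 19.08
tcp_pos: [0.6482, 0.0772, 0.2384]
tool_rot: [-3.14, 0.0, 1.57]
ft_force: [-0.9, 0.6, -2.3]
opening: 0.519
finger_force: 20.0
```

{"api": "move_arm", "payload": {"commands": [[0,0,0,0],[0,0,0,0]]}}

```text
time_s: 19.32
tcp_pos: [0.6459, 0.0774, 0.2392]
tool_rot: [-3.14, -0.0, 1.571]
ft_force: [-0.6, -0.1, -1.7]
opening: 0.518
finger_force: 20.0
```

```bash
python3 place.py .647 .078 .1234 .023 .25 p5
```

```text
tcp [0.6459 0.0774 0.2392] rpy [-3.14  -0.     1.571] t 19.32 need cm [ 0.06  0.13 11.58] twist -0.0
scene bottle 290 [0.6445 0.0774] zmin 0.1778 holder 400 [0.6483 0.0788 0.0642] [0.084 0.069 0.334]
side bottle 295 [0.6444 0.0784] zmin 0.1807 holder 301 [0.6455 0.0784 0.0632] [0.084 0.067 0.329]
```

{"api": "move_arm", "payload": {"commands": [[0.05,0.2,2.5,0],[0.05,0.2,6,0],[0.05,0.2,9,0],[0.05,0.2,11,0],[0.05,0.2,11.3,0]]}}

```text
time_s: 20.05
tcp_pos: [0.6476, 0.0779, 0.1256]
tool_rot: [-3.139, -0.0, 1.571]
ft_force: [0.3, -0.8, -1.7]
opening: 0.521
finger_force: 20.0
```

{"api": "move_arm", "payload": {"commands": [[0,0,0.1,0],[0,0,0.2,0],[0,0,0.3,0],[0,0,0.3,0],[0,0,0.3,0]]}}

```text
time_s: 20.68
tcp_pos: [0.6489, 0.0779, 0.1242]
tool_rot: [3.141, 0.0, 1.571]
ft_force: [-0.3, 0.5, -1.0]
opening: 0.52
finger_force: 20.0
```

{"api": "move_arm", "payload": {"commands": [[0,0,0.1,0],[0,0,0.15,0],[0,0,0.15,0],[0,0,0.15,0]]}}

```text
time_s: 21.18
tcp_pos: [0.649, 0.0779, 0.1235]
tool_rot: [3.141, 0.0, 1.571]
ft_force: [-3.0, 0.4, 4.8]
opening: 0.518
finger_force: 20.0
```

{"api": "move_arm", "payload": {"commands": [[0,0,0,0],[0,0,0,0],[0,0,0,0],[0,0,0,0]], "gripper": 0.15}}

```text
time_s: 21.68
tcp_pos: [0.6488, 0.0778, 0.1223]
tool_rot: [-3.141, 0.0, 1.571]
ft_force: [-0.4, 0.1, -0.1]
opening: 0.828
finger_force: 0.0
```

{"api": "move_arm", "payload": {"commands": [[0,0,-2,0],[0,0,-6,0],[0,0,-10,0],[0,0,-14,0],[0,0,-18,0]]}}

```text
time_s: 22.3
tcp_pos: [0.6489, 0.0779, 0.3058]
tool_rot: [3.14, 0.0, 1.571]
ft_force: [0.2, -0.3, -0.5]
opening: 0.846
finger_force: 0.0
```

{"api": "move_arm", "payload": {"commands": [[5,-2,0,0],[10,-4,0,0],[10,-4,0,0],[10,-4,0,0]]}}

```text
time_s: 22.8
tcp_pos: [0.6091, 0.1778, 0.3038]
tool_rot: [3.14, 0.0, 1.571]
ft_force: [0.1, 0.2, 0.1]
opening: 0.85
finger_force: 0.0
```

Run:
```python
from m import *
B={'S':(.640,-.036,.017,.063,.115,.133),'M':(.647,.078,.023,.063,.131,.158),'L':(.634,-.150,.029,.063,.151,.183)}
for n in('scene','side'):
    p,d,c=shot(n,'end_'+n+'.png'); P=cloud(d,c)
    for k,(x,y,r,f,t,H) in B.items():
        D=np.hypot(P[...,0]-x,P[...,1]-y); q=P[(D<.04)&(P[...,2]>.08)&(P[...,2]<t-.006)]; a=P[(D<.03)&(P[...,2]>.08)&(P[...,2]<.3)]
        print(n,k,circ(q[:,:2],r).round(4),'top',np.percentile(a[:,2],99).round(4),'want',H,'top xy',a[a[:,2]>H-.004].mean(0).round(4))
    for k,x,y in(('white',.458,-.0605),('cup',.587,.378)):
        D=np.hypot(P[...,0]-x,P[...,1]-y); q=P[(D<.06)&(P[...,2]>.012)&(P[...,2]<.1)]; print(n,k,q.min(0).round(3),q.max(0).round(3))
print(observe()['time_s'],observe()['tcp_pos'])
```

```text
scene S [ 0.6397 -0.0359] top 0.1345 want 0.133 top xy [ 0.641  -0.0333  0.1328]
scene M [0.6474 0.0783] top 0.1592 want 0.158 top xy [0.6492 0.0805 0.1577]
scene L [ 0.6331 -0.1507] top 0.1848 want 0.183 top xy [ 0.6354 -0.1469  0.183 ]
scene white [ 0.436 -0.08   0.012] [ 0.483 -0.033  0.098]
scene cup [0.55  0.341 0.012] [0.626 0.415 0.087]
side S [ 0.6407 -0.0371] top 0.1342 want 0.133 top xy [ 0.6392 -0.039   0.1324]
side M [0.6483 0.0771] top 0.159 want 0.158 top xy [0.6475 0.0749 0.1573]
side L [ 0.6325 -0.1511] top 0.1843 want 0.183 top xy [ 0.631  -0.1531  0.1827]
side white [ 0.435 -0.086  0.012] [ 0.481 -0.045  0.097]
side cup [0.548 0.336 0.012] [0.624 0.416 0.088]
22.9 [0.60937198 0.1768062  0.30309844]
```

View pics/end_side.png

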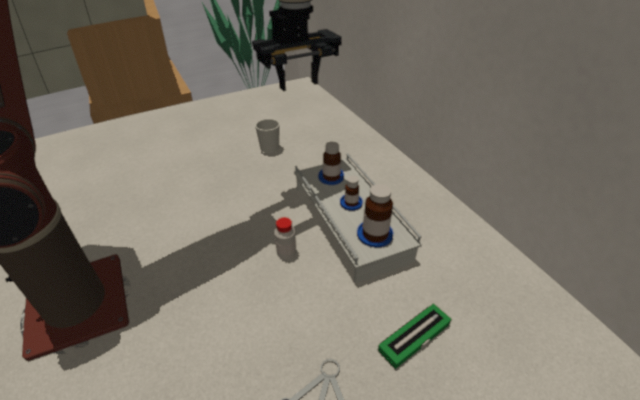

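All three bottles stand upright in their holders, at (332,163), (351,193) and (377,215). The white bottle and cup measure where they started, the case and spoons look undisturbed, and the arm is clear.

```bash
python3 -c "from workcell import job_done; print(job_done())"
```

```text
the job is handed in; nothing more can be done
None
```

The job is handed in at about 23 s of robot time: all three brown bottles stand upright in the holders of their own size, and the white bottle, cup, case and spoons were left in place; the hand-in returned no verdict.

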